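# Zero the cooling-air damper and set it to the third click

## Task

Set the cooling-air damper on the bench by pushing its click lever with your fingertips: first push the lever fully home to its stop at the hose-tail end, then push it back the other way, counting the clicks, and leave it resting in the third click from home. Do not push it past the third click at any time, do not pinch the lever between the fingers, and leave the cup, the wax cake and the bush around it where they stand.

Things in the scene. Friction and masses are not known exactly. Their poses are not given: they have to be found in the camera images.
- damper: grey box with aluminium deck bolted to the bench, 120 (x) x 200 (y) x 50 mm high; feet reach 84 mm to either side in x. Origin: centre of the underside, on the bench; z up; yaw within 0.6 rad of 0. The lever slides along its y. A ribbed brass hose tail sticks 42 mm out of the -y (home) end. Six black bars 20 mm apart along both deck edges mark the notches; the home bars are longer
- home_notch (a point): point on the deck, 50 mm above the bench, under the middle of the lever when it is fully home: 50 mm to the -y side of the damper's centre. Axes as the damper's
- click_lever (a joint): travel of the lever from home along the damper's +y, m: 0 at the home stop, clicks at 0.020, 0.040, 0.060, 0.080, 0.100 (far stop). A sprung ball holds it in each notch: leaving takes about 5 to 8 N, falling to nothing at the ridge midway (10 mm on); 2 to 3 mm past the ridge it jumps by itself into the next notch. Starts in or near click 1, 2 or 3
- lever_mid (a point): centre of the lever's upright black finger paddle, 84 mm above the bench: a plate 92 mm wide (damper x), 14 mm thick (along the travel, damper y), 44 mm high, from 62 to 106 mm above the bench. Nothing else on the damper is higher than 65 mm. Axes as the damper's. Pushing its -y face moves the lever away from home, pushing its +y face moves it home
- steel_cup: dark turned steel cup standing loose on the bench on the far side of the damper, 66 mm across, 38 mm high; origin at the centre of its underside
- wax_cake: round yellow wax cake, 68 mm across, 21 mm high, lying loose on the far side of the damper; origin at the centre of its underside
- pipe_bush: dark round pipe bush, 62 mm across, 23 mm high, lying loose on the robot's side of the damper; origin at the centre of its underside

How it is judged:
By the outcome, as a careful person would: the job done as asked, in the order asked, and still so for the second after the job is handed in, with the robot touching nothing.
It also fails if it takes over 64 s, if anything falls off the work surface, if the arm or the gripper's body presses on something with over 40 N, if the wrist force passes 120 N, or if a joint passes its speed limit or range.

## Robot

A 6-joint arm with a two-finger parallel gripper is mounted at the origin on a cart in front of the work surface, level with it; the furniture and walls round the work are solid. World frame = base frame: x ahead of the robot, y to its left, z up, the work surface at z = 0. Lengths are in m, angles in rad, forces in N, time in s.
With the tool pointing down it reaches from about 0.275 to 0.975 m from the base axis. Payload 8.4 kg.
Tool frame: the origin (TCP) lies at the very end of the fingers, on their centre line; the grasp point (between the pads) lies 19 mm behind it; z points along the fingers, y is the line along which they close (so a half turn about z gives the same grasp; the last joint's range is limited). The gripper opens to 92 mm and grips with 3 to 60 N. Pads are 20 mm wide; open, the fingers measure 128 mm over their backs; the gripper's body (75 mm by 189 mm) begins 69 mm behind the grasp point.
Start: joints at [1.147, 0.353, 1.633, -0, 1.155, -0.002], TCP at [0.256, 0.57, 0.215] pointing down, gripper open.
Joint ranges: [-2.63, 2.63], [-0.92, 2.1], [0.06, 2.66], [-1.3, 4.44], [0, 2.69], [-3.02, 3.02]. Speed limits (rad/s): [2.22, 2.22, 2.79, 3.14, 3.14, 3.14].

## Interface

Orientations are given as a unit quaternion [w, x, y, z].
In Python, from rig import arm gives the robot as it stands.
- The arm moves only by the shell command python3 -m pendant 'ROWS'. ROWS is JSON, one flat list of numbers, 7 for each row, row after row: the gripper's target within -1 to 1 (shut at 1, half-way at 0, fully open at -1), then the shift along the tool's x, y, z in mm, then the turn, a rotation vector about the tool's x, y, z in rad. A call has 1 to 20 rows; each row shifts and turns the commanded pose from where the row before left it, along the tool's axes as they then stand; what a row does not reach is not made up. A row lasts 1/8 s, in which the tool goes at most 62.5 mm and 10.7 degrees, less where a joint would pass 70% of its speed; a pose out of reach is approached as far as the arm can. A call with a gripper value outside its range is refused whole. The fingers move at their own pace and stop on an object; the grip force is fixed at half the most. Time passes only in rows, so rows that do not move let the fingers close. It gives the time, the measured TCP pose, the force, the opening and the grip force at its end, in the units of the state.
- arm.sense(): the state, without advancing time (a new reading comes with each control period).
- arm.capture(name): name is "side" or "top"; returns (picture, depth): 384x512x3 uint8, red, green, blue; 384x512 float32, m along the optical axis (not along the pixel's ray), 0 where there is no reading.
- arm.calibration(name): a dict with "camera_matrix" (3x3 intrinsics, pixels), "k1" (the pictures are not rectified: a ray, as slopes to the right and down, at radius r is drawn at 1 + k1 r^2 times it, then the intrinsics apply), "R" (3x3) and "t" (3): a world point X has camera coordinates R X + t. Camera axes: x right, y down, z forward; pixel columns grow to the right and rows downward; lengths in m; the calibration is good to about 2 mm. A picture is of the moment at which its call begins. calibration takes no time and is no camera call.
- arm.close_job(): hands the job in; it is judged then, once.
The state is a dict: "time": time; "joints": joint angles; "joint_vel": joint speeds; "joint_efforts": joint torques, N m; "tcp_pos": TCP position; "tcp_rot": TCP orientation; "wrist_force": force on the tool from outside, world axes, zero at the start; "ft_torque": the same for the moment, N m; "opening": finger opening in m; "gripper_force": force on a finger pad.
Only numpy, scipy, OpenCV 4.12 (cv2) and the standard library are available. Lean on these libraries where they do the work, as an engineer would, in place of code of your own. Each camera call takes 0.05 s, during which the arm holds its last target. There are 200 camera calls.

## Working session

There is one attempt and no reset: what is moved stays moved. The work goes in short steps, Python scripts to look and compute and a shell command to move; the robot and the scene stay as the last step left them, time stands still between calls to the robot, and variables do not carry over. Pictures are saved under pics/ and viewed, at most 10 in all, crops included, and the job is handed in when it is done.

```bash
ls; mkdir -p pics
python3 - <<'E'
from rig import arm
import cv2,numpy as np
for n in("side","top"):
    p,d=arm.capture(n); cv2.imwrite(f"pics/{n}0.png",p[:,:,::-1]); np.save(f"{n}0.npy",d)
    c=arm.calibration(n); print(n,c)
print(arm.sense())
E
```

```text
pics
side {'camera_matrix': array([[374.48113215,   0.        , 255.30728277],
       [  0.        , 374.48113215, 196.85916263],
       [  0.        ,   0.        ,   1.        ]]), 'k1': -0.09907593223906559, 'R': array([[ 0.83878696, -0.54437791,  0.00944012],
       [-0.32140642, -0.50907483, -0.79846148],
       [ 0.43947052,  0.66670496, -0.60197189]]), 't': array([-0.56857892,  0.15337369,  0.76482288])}
top {'camera_matrix': array([[392.93062021,   0.        , 250.30245297],
       [  0.        , 392.93062021, 187.26950292],
       [  0.        ,   0.        ,   1.        ]]), 'k1': -0.09699982898591712, 'R': array([[ 2.57564127e-02, -9.99656764e-01,  4.79182385e-03],
       [-9.82846675e-01, -2.61983647e-02, -1.82554261e-01],
       [ 1.82617140e-01, -7.68523874e-06, -9.83184103e-01]]), 't': array([-0.1813745 ,  0.57528189,  0.82114969])}
{'time': 0.1, 'joints': array([ 1.14659000e+00,  3.53542482e-01,  1.63405724e+00, -1.08013715e-05,
        1.15521810e+00, -2.37458203e-03]), 'joint_vel': array([ 0.00014225, -0.00174348, -0.00455762,  0.00102402,  0.00154471,
        0.00085937]), 'joint_efforts': array([-7.77306541e-04, -5.94904518e+01, -3.34931445e+01,  6.98221056e-02,
        1.82628713e-02, -6.83184410e-06]), 'tcp_pos': array([0.2556986 , 0.56980747, 0.21396259]), 'tcp_rot': array([-1.24842144e-04,  2.09353390e-01,  9.77839856e-01, -5.99748121e-04]), 'wrist_force': array([ 0.54123818, -0.45902961,  0.18666839]), 'ft_torque': array([ 0.07057039, -0.02136145, -0.01198198]), 'gripper_force': 0.0, 'opening': 0.09193560525691148}
```

View pics/top0.png

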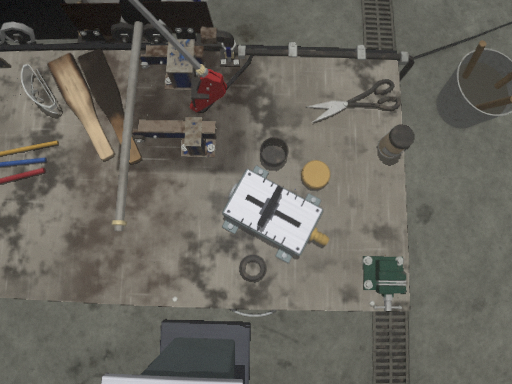

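View pics/side0.png

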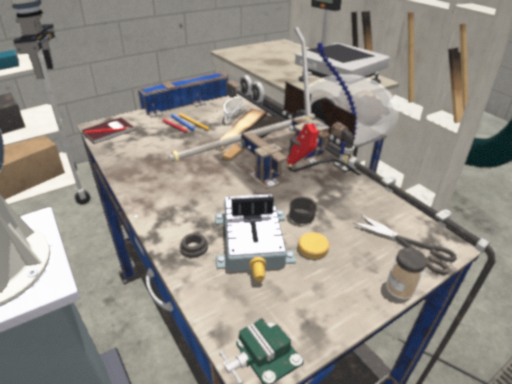

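Top view: the damper's deck is centred near (272,213), with the hose tail at (320,239), the lever paddle near (270,207), the cup at (274,153), the wax at (316,175) and the bush at (252,268). A raised rod runs from (137,25) to (118,225), between the arm's start and the damper.

```bash
cat > h.py <<'E'
from rig import arm
import cv2,numpy as np
def cloud(n,d):
    c=arm.calibration(n);K=c["camera_matrix"];R=np.array(c["R"]);t=np.array(c["t"])
    v,u=np.mgrid[:384,:512].astype(float)
    xd=(u-K[0,2])/K[0,0];yd=(v-K[1,2])/K[1,1];x,y=xd.copy(),yd.copy()
    for _ in range(15):
        f=1+c["k1"]*(x*x+y*y);x,y=xd/f,yd/f
    P=np.stack([x*d,y*d,d],-1);W=(P-t)@R
    W[d<=0]=np.nan
    return W
def fit(W,tag="",yaw=None):
    pass
E
python3 - <<'E'
from h import *
d=np.load("top0.npy");W=cloud("top",d)
roi=np.zeros(d.shape,bool);roi[165:262,215:330]=1
z=W[...,2]
m=roi&(abs(z-.05)<.006)
p=W[m][:,:2]*1000
r=cv2.minAreaRect(p.astype(np.float32));print("deck",r,np.median(z[m]),m.sum())
m2=roi&(z>.095)&(z<.115);q=W[m2][:,:2]*1000
print("lever",cv2.minAreaRect(q.astype(np.float32)),np.median(z[m2]),q.mean(0))
print("bench",np.nanmedian(z[180:200,340:380]))
for n,(u,v) in dict(cup=(274,153),wax=(316,175),bush=(252,268),tail=(320,239),rod1=(118,222),rod2=(128,130),rod3=(136,50),arm1=(190,60),cl=(200,150),red=(210,90)).items():print(n,W[v,u].round(3))
v=np.argwhere(z>.13); 
for zz in (.1,.15,.2,.3,.4):
    mm=(z>zz)&(W[...,0]>.2)&(W[...,0]<1);print(zz,np.nanmin(W[mm],0).round(3),np.nanmax(W[mm],0).round(3)) if mm.any() else 0
E
```

```text
deck ((530.2511596679688, -215.02444458007812), (200.1113739013672, 114.75271606445312), 63.345760345458984) 0.049080621868777215 3957
lever ((533.1785278320312, -208.6613006591797), (15.021428108215332, 91.05609130859375), 62.81871032714844) 0.10407427623575571 [ 532.65489709 -208.38253269]
bench -0.0011619074217674094
cup [ 0.674 -0.221  0.003]
wax [ 0.62  -0.319  0.018]
bush [ 0.402 -0.175 -0.003]
tail [ 0.47  -0.325  0.034]
rod1 [0.492 0.119 0.07 ]
rod2 [0.703 0.116 0.065]
rod3 [0.905 0.116 0.065]
arm1 [ 0.813 -0.038  0.19 ]
cl [ 0.665 -0.049  0.046]
red [ 0.782 -0.073  0.115]
0.1 [ 0.492 -0.233  0.1  ] [1.    0.296 0.323]
0.15 [ 0.786 -0.092  0.15 ] [0.86  0.054 0.323]
0.2 [ 0.813 -0.037  0.201] [0.86  0.054 0.323]
0.3 [0.847 0.028 0.3  ] [0.86  0.054 0.323]
```

Damper centre is about (530,-215) mm with yaw about -0.467. The lever is at about 57–60 mm, so click 3. I'll push with closed fingers, with tool x along the damper's +y. First I turn the tool and travel high.

```bash
python3 -m pendant '[1,0,0,0,0,0,0.18,1,0,0,0,0,0,0.18,1,0,0,0,0,0,0.18,1,0,0,0,0,0,0.18,1,0,0,0,0,0,0.18,1,0,0,0,0,0,0.18,1,0,0,0,0,0,0.18,1,0,0,0,0,0,0.18,1,0,0,0,0,0,0.18]'
python3 -m pendant '[1,-26,30,0,0,0,0,1,-26,30,0,0,0,0,1,-26,30,0,0,0,0,1,-26,30,0,0,0,0,1,-26,30,0,0,0,0,1,-26,30,0,0,0,0,1,-26,30,0,0,0,0,1,-26,30,0,0,0,0,1,-26,30,0,0,0,0,1,-26,30,0,0,0,0,1,-26,30,0,0,0,0,1,-26,30,0,0,0,0,1,-26,30,0,0,0,0,1,-26,30,0,0,0,0,1,-26,30,0,0,0,0,1,-26,30,0,0,0,0,1,-26,30,0,0,0,0,1,-26,30,0,0,0,0,1,-26,30,0,0,0,0,1,-26,30,0,0,0,0]'
cat >> h.py <<'E'
C=np.array([530.2,-215.0]);a=np.radians(63.1)
ey=np.array([np.cos(a),np.sin(a)]);ex=np.array([ey[1],-ey[0]])
def st():
    s=arm.sense();p=s["tcp_pos"]*1000;w,x,y,z=s["tcp_rot"]
    tx=np.array([1-2*(y*y+z*z),2*(x*y+w*z)])
    r=p[:2]-C;f=s["wrist_force"]
    print("t %.2f damper x %.1f y %.1f z %.1f toolx ang %.1f F(x,y,z) %.1f %.1f %.1f"%(s["time"],r@ex,r@ey,p[2],np.degrees(np.arctan2(tx[1],tx[0])),f[:2]@ex,f[:2]@ey,f[2]),s["joints"].round(2))
E
python3 - <<'E'
from h import *
st()
p,d=arm.capture("top");np.save("top1.npy",d)
cv2.imwrite("pics/top1.png",cv2.resize(p[130:290,190:350,::-1],(600,600),interpolation=cv2.INTER_CUBIC))
E
```

```text
time: 1.23
tcp_pos: [0.2557, 0.5699, 0.2142]
tcp_rot: [0.0, 0.854, 0.52, -0.0]
wrist_force: [-0.2, 0.1, -0.1]
opening: 0.0039
gripper_force: 0.0
time: 3.72
tcp_pos: [0.5547, -0.1666, 0.2143]
tcp_rot: [-0.0, 0.853, 0.523, -0.0]
wrist_force: [-0.2, 0.8, 0.6]
opening: 0.0003
gripper_force: 0.0
t 3.73 damper x -0.0 y 54.2 z 214.3 toolx ang 63.0 F(x,y,z) -0.5 0.6 0.6 [-0.29  0.28  1.73  0.    1.13  0.18]
```

Run:
```python
import cv2
p=cv2.imread("pics/top0.png")
cv2.imwrite("pics/top0c.png",cv2.resize(p[160:265,215:335],(800,600)[:1]+(600,),interpolation=cv2.INTER_CUBIC))
```

```text
(no output)
```

View pics/top0c.png

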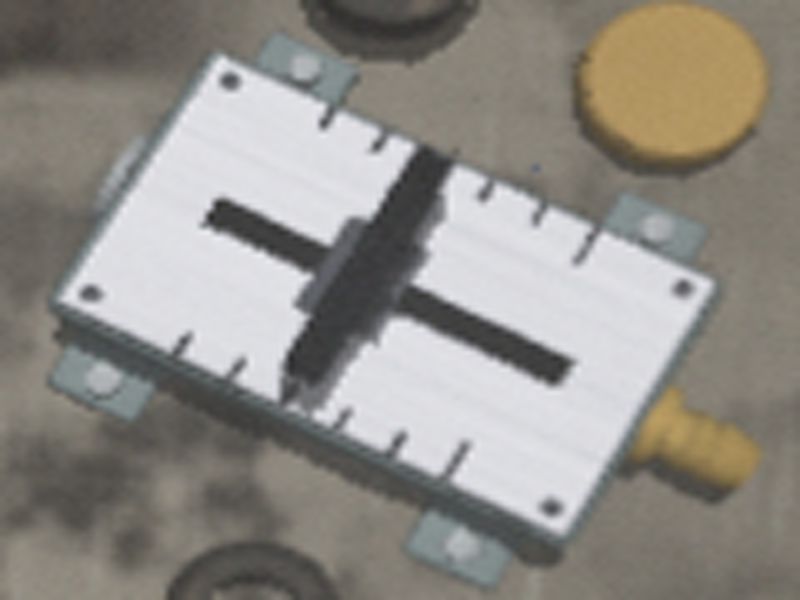

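The crop shows the home bars at (585,248) and (457,458), then two free bars. The paddle covers the third click's bar, and two bars lie beyond it, so the lever starts in click 3 and the +y side is free. Next I descend and push home.

```bash
python3 -m pendant '[1,0,0,28,0,0,0,1,0,0,28,0,0,0,1,0,0,28,0,0,0,1,0,0,28,0,0,0,1,0,0,24,0,0,0,1,0,0,0,0,0,0]' >/dev/null
python3 -c "from h import *;st()"
python3 -m pendant '[1,-6,0,0,0,0,0,1,-6,0,0,0,0,0,1,-6,0,0,0,0,0,1,-6,0,0,0,0,0,1,-6,0,0,0,0,0,1,0,0,0,0,0,0]' | grep -v rot
python3 -c "from h import *;st()"
```

```text
t 4.53 damper x -2.4 y 55.1 z 76.8 toolx ang 63.0 F(x,y,z) -0.6 0.6 0.2 [-0.29  0.45  1.84  0.    0.85  0.18]
time: 5.28
tcp_pos: [0.541, -0.1923, 0.0787]
wrist_force: [0.9, 1.4, 1.6]
opening: 0.0007
gripper_force: 0.5
t 5.28 damper x -0.6 y 25.1 z 78.7 toolx ang 63.0 F(x,y,z) 0.2 1.6 1.6 [-0.34  0.44  1.85  0.    0.85  0.13]
```

```bash
python3 -m pendant '[1,-5,0,0,0,0,0,1,-5,0,0,0,0,0,1,-5,0,0,0,0,0,1,-5,0,0,0,0,0,1,-5,0,0,0,0,0,1,-5,0,0,0,0,0,1,-5,0,0,0,0,0,1,-5,0,0,0,0,0,1,-5,0,0,0,0,0,1,-5,0,0,0,0,0,1,0,0,0,0,0,0]' >/dev/null
python3 -c "from h import *;st()"
python3 -m pendant '[1,-3,0,0,0,0,0,1,0,0,0,0,0,0]' >/dev/null
python3 -c "from h import *;st()"
python3 -m pendant '[1,-3,0,0,0,0,0,1,0,0,0,0,0,0]' >/dev/null
python3 - <<'E'
from h import *
st()
p,d=arm.capture("side");cv2.imwrite("pics/side1.png",cv2.resize(p[150:300,170:370,::-1],(800,600),interpolation=cv2.INTER_CUBIC))
E
```

```text
t 6.65 damper x -0.9 y -25.3 z 78.5 toolx ang 63.0 F(x,y,z) 0.4 -0.2 -0.4 [-0.43  0.43  1.86 -0.    0.85  0.04]
t 6.90 damper x -0.8 y -28.1 z 78.6 toolx ang 63.0 F(x,y,z) -0.3 0.1 0.1 [-0.44  0.43  1.86 -0.    0.85  0.03]
t 7.15 damper x -0.8 y -31.0 z 78.6 toolx ang 63.0 F(x,y,z) -0.2 -1.0 0.1 [-0.44  0.43  1.86 -0.    0.85  0.03]
```

View pics/side1.png

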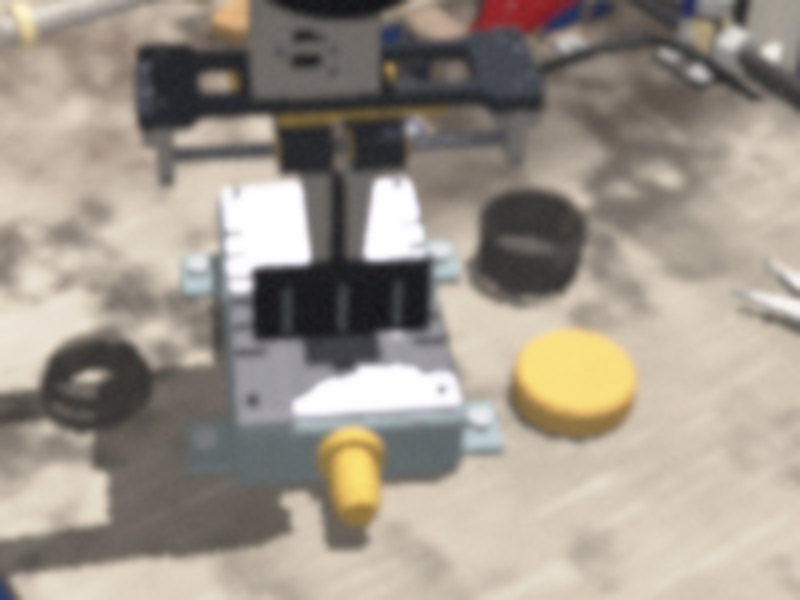

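The lever has moved to the tail end, close to the home bars at (262,352). The force is near zero because it jumped ahead of the fingers. I keep pushing gently until the stop gives a firm force.

```bash
python3 -m pendant '[1,-2,0,0,0,0,0,1,0,0,0,0,0,0]' >/dev/null
python3 -c "from h import *;st()"
python3 -m pendant '[1,-2,0,0,0,0,0,1,0,0,0,0,0,0]' >/dev/null
python3 -c "from h import *;st()"
python3 -m pendant '[1,-1,0,0,0,0,0,1,0,0,0,0,0,0]' >/dev/null
python3 -c "from h import *;st()"
```

```text
t 7.45 damper x -0.8 y -32.8 z 78.6 toolx ang 63.0 F(x,y,z) 0.3 0.2 -0.1 [-0.45  0.43  1.86 -0.    0.85  0.03]
t 7.70 damper x -0.8 y -34.8 z 78.6 toolx ang 63.0 F(x,y,z) -0.2 0.6 0.5 [-0.45  0.43  1.86  0.    0.85  0.02]
t 7.95 damper x -0.8 y -34.9 z 78.6 toolx ang 63.0 F(x,y,z) -0.6 5.9 0.1 [-0.45  0.43  1.86  0.    0.85  0.02]
```

```bash
python3 -m pendant '[1,-1,0,0,0,0,0,1,0,0,0,0,0,0]' >/dev/null
python3 -c "from h import *;st()"
python3 -m pendant '[1,-1,0,0,0,0,0,1,0,0,0,0,0,0]' >/dev/null
python3 -c "from h import *;st()"
python3 -m pendant '[1,-1,0,0,0,0,0,1,0,0,0,0,0,0]' >/dev/null
python3 -c "from h import *;st()"
```

```text
t 8.20 damper x -0.8 y -35.0 z 78.6 toolx ang 63.0 F(x,y,z) -0.8 11.6 0.1 [-0.45  0.43  1.86  0.    0.85  0.02]
t 8.45 damper x -0.8 y -35.2 z 78.7 toolx ang 62.9 F(x,y,z) -0.6 15.9 0.1 [-0.45  0.43  1.86  0.01  0.85  0.02]
t 8.70 damper x -0.8 y -35.2 z 78.7 toolx ang 62.9 F(x,y,z) -0.9 20.8 1.2 [-0.45  0.43  1.86  0.01  0.85  0.02]
```

Home stop confirmed: 21 N with no motion. Now I go over to the −y side.

```bash
python3 -m pendant '[1,12,0,0,0,0,0,1,13,0,0,0,0,0,1,0,0,-30,0,0,0,1,0,0,-30,0,0,0,1,0,0,0,0,0,0,1,-21,0,0,0,0,0,1,-21,0,0,0,0,0,1,-21,0,0,0,0,0,1,-20,0,0,0,0,0,1,0,0,0,0,0,0,1,0,0,30,0,0,0,1,0,0,30,0,0,0,1,0,0,0,0,0,0]' >/dev/null
python3 - <<'E'
from h import *
st()
p,d=arm.capture("top");np.save("top2.npy",d)
W=cloud("top",d);z=W[...,2];roi=np.zeros(d.shape,bool);roi[165:262,215:330]=1
m=roi&(z>.095)&(z<.112);q=(W[m][:,:2]*1000-C);print("lever",cv2.minAreaRect(q.astype(np.float32)),(q@ey).min(),(q@ey).max(),(q@ex).min(),(q@ex).max())
cv2.imwrite("pics/top2.png",cv2.resize(p[160:265,215:335,::-1],(800,600),interpolation=cv2.INTER_CUBIC))
E
```

```text
t 10.32 damper x -2.7 y -96.3 z 76.8 toolx ang 63.0 F(x,y,z) -0.1 -1.0 0.4 [-0.56  0.44  1.86  0.    0.85 -0.09]
lever ((-30.46015167236328, -37.12214279174805), (3.025604486465454, 65.81155395507812), 61.33393859863281) -49.24166892943811 -45.67885966958024 -43.26113271685855 22.56783058892581
```

View pics/top2.png

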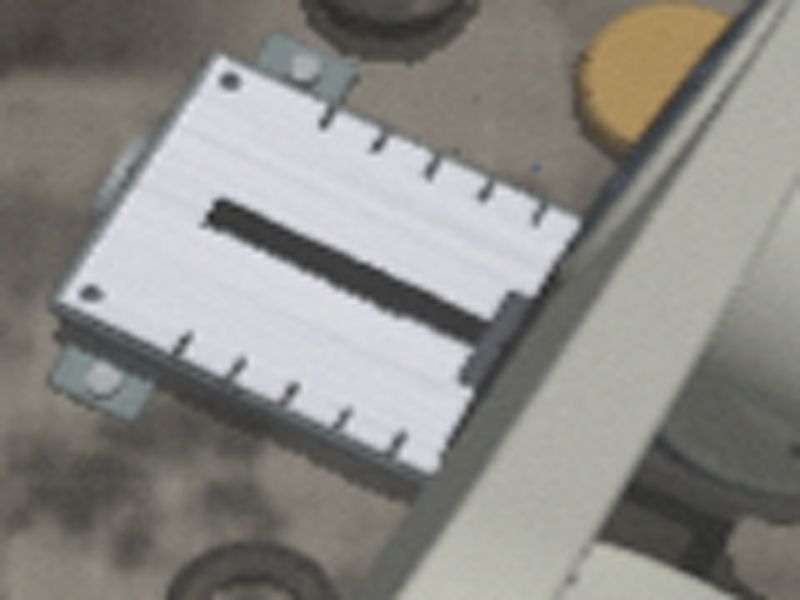

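The lever is home: five free notch bars show, and the paddle is hidden under the hand at (500,340). Now I find contact on the −y face.

```bash
python3 -m pendant '[1,6,0,0,0,0,0,1,7,0,0,0,0,0,1,7,0,0,0,0,0,1,4,0,0,0,0,0,1,0,0,0,0,0,0]' >/dev/null
python3 -c "from h import *;st()"
for i in 1; do python3 -m pendant '[1,2,0,0,0,0,0,1,0,0,0,0,0,0]' >/dev/null; done
python3 -c "from h import *;st()"
python3 -m pendant '[1,1,0,0,0,0,0,1,0,0,0,0,0,0]' >/dev/null
python3 -c "from h import *;st()"
python3 -m pendant '[1,1,0,0,0,0,0,1,0,0,0,0,0,0]' >/dev/null
python3 -c "from h import *;st()"
```

```text
t 11.00 damper x -0.8 y -72.3 z 78.7 toolx ang 63.1 F(x,y,z) -0.4 -0.3 -0.2 [-0.51  0.43  1.86 -0.    0.85 -0.04]
t 11.25 damper x -0.9 y -70.8 z 78.6 toolx ang 63.0 F(x,y,z) 0.3 -0.5 -0.1 [-0.51  0.43  1.86 -0.    0.85 -0.04]
t 11.50 damper x -0.9 y -69.8 z 78.6 toolx ang 63.0 F(x,y,z) -0.4 -0.6 -0.3 [-0.51  0.43  1.86 -0.    0.85 -0.04]
t 11.75 damper x -0.9 y -68.9 z 78.6 toolx ang 63.0 F(x,y,z) -0.2 -0.3 0.5 [-0.51  0.43  1.86 -0.    0.85 -0.04]
```

```bash
python3 -m pendant '[1,1,0,0,0,0,0,1,0,0,0,0,0,0]' >/dev/null
python3 -c "from h import *;st()"
python3 -m pendant '[1,1,0,0,0,0,0,1,0,0,0,0,0,0]' >/dev/null
python3 -c "from h import *;st()"
python3 -m pendant '[1,1,0,0,0,0,0,1,0,0,0,0,0,0]' >/dev/null
python3 -c "from h import *;st()"
python3 -m pendant '[1,1,0,0,0,0,0,1,0,0,0,0,0,0]' >/dev/null
python3 -c "from h import *;st()"
```

```text
t 12.00 damper x -0.9 y -68.4 z 78.6 toolx ang 63.0 F(x,y,z) 0.0 -4.8 -0.4 [-0.51  0.43  1.86 -0.    0.85 -0.04]
t 12.25 damper x -0.9 y -67.9 z 78.6 toolx ang 63.0 F(x,y,z) -0.7 -8.2 -0.7 [-0.51  0.43  1.86 -0.    0.85 -0.03]
t 12.50 damper x -0.9 y -66.8 z 78.6 toolx ang 63.0 F(x,y,z) 0.2 -6.5 0.5 [-0.5   0.43  1.86 -0.    0.85 -0.03]
t 12.75 damper x -0.9 y -65.6 z 78.6 toolx ang 63.0 F(x,y,z) -0.6 -6.4 -0.9 [-0.5   0.43  1.86 -0.    0.85 -0.03]
```

Contact is at y=-68.5 with the lever at 0, so lever travel is y+68.5. Now click 1.

```bash
python3 -m pendant '[1,2,0,0,0,0,0,1,2,0,0,0,0,0,1,2,0,0,0,0,0,1,1,0,0,0,0,0,1,0,0,0,0,0,0]' >/dev/null
python3 -c "from h import *;st()"
python3 -m pendant '[1,2,0,0,0,0,0,1,0,0,0,0,0,0]' >/dev/null
python3 -c "from h import *;st()"
python3 -m pendant '[1,2,0,0,0,0,0,1,0,0,0,0,0,0]' >/dev/null
python3 -c "from h import *;st()"
python3 -m pendant '[1,2,0,0,0,0,0,1,0,0,0,0,0,0]' >/dev/null
python3 -c "from h import *;st()"
python3 -m pendant '[1,2,0,0,0,0,0,1,0,0,0,0,0,0]' >/dev/null
python3 -c "from h import *;st()"
```

```text
t 13.38 damper x -0.9 y -57.4 z 78.6 toolx ang 63.0 F(x,y,z) 0.7 -0.3 0.6 [-0.49  0.43  1.86  0.    0.85 -0.02]
t 13.62 damper x -0.9 y -55.5 z 78.6 toolx ang 63.0 F(x,y,z) 0.9 0.1 -0.0 [-0.49  0.43  1.86  0.    0.85 -0.01]
t 13.88 damper x -0.8 y -53.5 z 78.6 toolx ang 63.0 F(x,y,z) -0.2 0.0 0.2 [-0.48  0.43  1.86  0.    0.85 -0.01]
t 14.12 damper x -0.9 y -51.6 z 78.6 toolx ang 63.0 F(x,y,z) 0.4 -0.2 -0.2 [-0.48  0.43  1.86  0.    0.85 -0.01]
t 14.38 damper x -0.8 y -49.6 z 78.6 toolx ang 63.0 F(x,y,z) -0.2 -0.4 0.7 [-0.47  0.43  1.86  0.    0.85 -0.  ]
```

```bash
python3 -m pendant '[1,2,0,0,0,0,0,1,0,0,0,0,0,0]' >/dev/null
python3 -c "from h import *;st()"
python3 -m pendant '[1,2,0,0,0,0,0,1,0,0,0,0,0,0]' >/dev/null
python3 -c "from h import *;st()"
python3 -m pendant '[1,2,0,0,0,0,0,1,2,0,0,0,0,0,1,2,0,0,0,0,0,1,2,0,0,0,0,0,1,0,0,0,0,0,0]' >/dev/null
python3 -c "from h import *;st()"
python3 -m pendant '[1,2,0,0,0,0,0,1,2,0,0,0,0,0,1,2,0,0,0,0,0,1,1,0,0,0,0,0,1,0,0,0,0,0,0]' >/dev/null
python3 -c "from h import *;st()"
python3 -m pendant '[1,1,0,0,0,0,0,1,0,0,0,0,0,0]' >/dev/null
python3 -c "from h import *;st()"
python3 -m pendant '[1,1,0,0,0,0,0,1,0,0,0,0,0,0]' >/dev/null
python3 -c "from h import *;st()"
```

```text
t 14.62 damper x -0.9 y -48.4 z 78.6 toolx ang 63.0 F(x,y,z) 0.2 -4.7 0.9 [-0.47  0.43  1.86 -0.    0.85 -0.  ]
t 14.88 damper x -0.9 y -46.5 z 78.6 toolx ang 63.0 F(x,y,z) -0.3 -5.1 1.6 [-0.47  0.43  1.86 -0.    0.85  0.  ]
t 15.50 damper x -0.8 y -37.3 z 78.6 toolx ang 63.0 F(x,y,z) -0.3 0.3 -0.4 [-0.45  0.43  1.86  0.    0.85  0.02]
t 16.12 damper x -0.8 y -30.6 z 78.6 toolx ang 63.0 F(x,y,z) -0.0 0.4 0.0 [-0.44  0.43  1.86  0.    0.85  0.03]
t 16.38 damper x -0.8 y -29.7 z 78.6 toolx ang 63.0 F(x,y,z) -0.3 0.0 0.4 [-0.44  0.43  1.86 -0.    0.85  0.03]
t 16.62 damper x -0.8 y -28.9 z 78.6 toolx ang 63.0 F(x,y,z) 0.3 -0.9 -0.5 [-0.44  0.43  1.86 -0.    0.85  0.03]
```

Click 1 contact was at -48.5 and click 2 is at -28.9, as expected. Now carefully over the last ridge, with the jump expected near y≈-16.

```bash
python3 -m pendant '[1,2,0,0,0,0,0,1,2,0,0,0,0,0,1,2,0,0,0,0,0,1,2,0,0,0,0,0,1,0,0,0,0,0,0]' >/dev/null
python3 -c "from h import *;st()"
python3 -m pendant '[1,1,0,0,0,0,0,1,1,0,0,0,0,0,1,0,0,0,0,0,0]' >/dev/null
python3 -c "from h import *;st()"
python3 -m pendant '[1,1,0,0,0,0,0,1,0,0,0,0,0,0]' >/dev/null
python3 -c "from h import *;st()"
python3 -m pendant '[1,1,0,0,0,0,0,1,0,0,0,0,0,0]' >/dev/null
python3 -c "from h import *;st()"
python3 -m pendant '[1,1,0,0,0,0,0,1,0,0,0,0,0,0]' >/dev/null
python3 -c "from h import *;st()"
```

```text
t 17.25 damper x -0.8 y -20.8 z 78.6 toolx ang 63.0 F(x,y,z) 0.6 -1.1 0.3 [-0.42  0.43  1.86 -0.    0.85  0.05]
t 17.62 damper x -0.8 y -18.3 z 78.6 toolx ang 63.0 F(x,y,z) 0.2 -0.0 -0.9 [-0.42  0.43  1.86  0.    0.85  0.05]
t 17.88 damper x -0.8 y -17.5 z 78.6 toolx ang 63.0 F(x,y,z) -0.1 -0.4 -0.6 [-0.42  0.43  1.86  0.    0.85  0.05]
t 18.12 damper x -0.8 y -16.6 z 78.6 toolx ang 63.0 F(x,y,z) 0.3 -0.1 -0.1 [-0.42  0.43  1.86  0.    0.85  0.05]
t 18.38 damper x -0.8 y -15.7 z 78.6 toolx ang 63.0 F(x,y,z) 0.6 -0.2 0.3 [-0.42  0.43  1.86  0.    0.85  0.06]
```

```bash
python3 -m pendant '[1,1,0,0,0,0,0,1,1,0,0,0,0,0,1,0,0,0,0,0,0]' >/dev/null
python3 -c "from h import *;st()"
python3 -m pendant '[1,-10,0,0,0,0,0,1,-20,0,0,0,0,0,1,-20,0,0,0,0,0,1,0,0,-40,0,0,0,1,0,0,-40,0,0,0,1,0,0,-40,0,0,0,1,-40,-40,0,0,0,0,1,-40,-40,0,0,0,0,1,-40,-40,0,0,0,0,1,0,0,0,0,0,0]' >/dev/null
python3 - <<'E'
from h import *
st()
p,d=arm.capture("top")
W=cloud("top",d);z=W[...,2];roi=np.zeros(d.shape,bool);roi[165:262,215:330]=1
m=roi&(z>.095)&(z<.115);q=(W[m][:,:2]*1000-C);print("lever y",(q@ey).min(),(q@ey).max(),(q@ex).min(),(q@ex).max())
cv2.imwrite("pics/top3.png",cv2.resize(p[130:290,205:345,::-1],(600,600)[:1]+(600,),interpolation=cv2.INTER_CUBIC))
E
```

```text
t 18.75 damper x -0.8 y -13.7 z 78.6 toolx ang 63.0 F(x,y,z) -0.8 0.0 -1.1 [-0.41  0.43  1.86  0.    0.85  0.06]
t 20.00 damper x -123.9 y -186.4 z 198.6 toolx ang 62.8 F(x,y,z) 0.6 0.1 -0.3 [-0.77  0.12  1.98 -0.    1.04 -0.3 ]
lever y -0.29174482684591685 14.613880105907477 -45.378243156229125 44.93506090169759
```

View pics/top3.png

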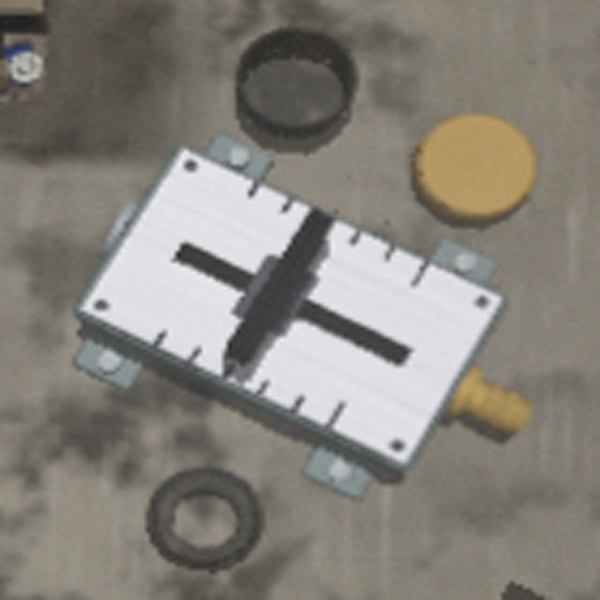

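The paddle (276,290) covers the third bar from the home bars at (420,272), with two bars free on each side. The cup, wax cake and bush are where they were, and the arm is clear.

```bash
python3 -c "from rig import arm;print(arm.close_job())"
```

```text
the job is handed in; nothing more can be done
None
```

I pushed the lever home to its stop (21 N, no further movement), then back three clicks. It rests in the third click, the cup, wax cake and bush look undisturbed, and I handed the job in with the arm clear at about 20 s.

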